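Prove the stop button of the tool test bench, then re-arm it

TASK

Prove the emergency stop of the tool test bench: push the winged mushroom button down with your fingertips until it latches, and take your hand off it so that it stays in by itself; then push one of its wings round clockwise (seen from above) until the button pops back up, and let it spring back. Then press the oblong reset button all the way in and let it go. Do not press the round start button, and leave the loose things on the counter where they stand.

Things in the scene. Friction and masses are not known exactly. Their poses are not given: they have to be found in the camera images.
- stop_box: grey steel box of the stop button, fixed, 130 x 130 mm, 70 mm tall; origin at the centre of its underside, z up. The mushroom button stands on the middle of its top, its axis vertical through the origin. A fixed steel collar, 42 mm across and 6 mm high, surrounds the button's stem
- stop_top (a point): centre of the top of the black mushroom head (54 mm across, nearly flat on top over a 42 mm circle, 24.5 mm tall), on its turning axis, 116.5 mm above the counter when the button is out; the underside is then 22 mm above the box's top. The point's axes turn with the head, and are the box's axes while it is not twisted. Two opposite wings stick out, along +y and -y
- ear_a (a point): middle of the outer end face of the +y wing, 52 mm from the axis, 9 mm above the wing's underside (level with the head's underside). A wing is 14 mm thick (along x), 18 mm tall, and stands out 25 mm from the head. Its axes are the head's. Clockwise pushes this wing towards +x of these axes
- ear_b (a point): middle of the outer end face of the -y wing, likewise. Clockwise pushes this wing towards -x of the head's axes
- stop (a joint): how far the mushroom button is pressed in, m: 0 out, 0.012 at the bottom stop. Springy: about 4 N to start and 8 N at the bottom. Pressed beyond about 0.009 it latches, and when let go rests in at about 0.0085; pressed less it springs out again. Only twisting the head releases it
- stop_head (a joint): how far the head is twisted clockwise seen from above, rad: 0 at rest, 0.9 at its end stop. Light spring back to 0 (about 1 N pushed at a wing, rising to 2.5 N where the latch lets go). Twisted beyond about 0.45 the latch lets go and the button springs out by itself
- reset_top (a point): centre of the top of the oblong black reset button, 22 mm (x) by 46 mm (y), standing 12 mm above its fixed grey pod (75 x 75 mm, 45 mm tall), so 57 mm above the counter; the point's axes are the pod's
- reset (a joint): how far the reset button is pressed, m: 0 out, 0.006 fully in; springs back, 2 N to start and 5 N fully in
- start_top (a point): centre of the top of the round black start button, 32 mm across, on a second pod of the same kind; 57 mm above the counter. Not to be pressed
- start (a joint): how far the start button is pressed, m: 0 out, 0.006 fully in
- chuck: a loose steel drill chuck standing on the counter, 38 mm across, 50 mm tall; origin at its underside. Leave alone
- drink: a loose drink bottle, 56 mm across, 140 mm tall; origin at its underside. Leave alone
- battery: a loose tool battery, 75 x 110 mm, 63 mm tall; origin at its underside. Leave alone
- bit_case: a loose flat bit case, 85 x 130 x 28 mm; origin at its underside. Leave alone
- tape: a loose tape measure, 65 x 36 x 62 mm tall; origin at its underside. Leave alone
- tumbler: a loose glass tumbler, 70 mm across, 85 mm tall; origin at its underside. Leave alone
- driver: a loose screwdriver lying on the counter, about 30 mm thick at most; origin at its underside. Leave alone
There are look-alikes about, which are no part of the job. Leave any green, purple or turquoise look-alike of the part that bears start_top alone.

How it is judged:
By the outcome, as a careful person would: the job done as asked, in the order asked, and still so for the second after the job is handed in, with the robot touching nothing.
It also fails if it takes over 51 s, if anything falls off the work surface, if the arm or the gripper's body presses on something with over 40 N, if the wrist force passes 120 N, or if a joint passes its speed limit or range.

ROBOT

A 7-joint arm with a two-finger parallel gripper is mounted at the origin on the work surface. World frame = base frame: x ahead of the robot, y to its left, z up, the work surface at z = 0. Lengths are in m, angles in rad, forces in N, time in s.
With the tool pointing down it reaches from about 0.425 to 0.875 m from the base axis. Payload 9.9 kg.
Tool frame: the origin (TCP) lies at the very end of the fingers, on their centre line; the grasp point (between the pads) lies 19 mm behind it; z points along the fingers, y is the line along which they close (so a half turn about z gives the same grasp; the last joint's range is limited). The gripper opens to 85 mm and grips with 20 to 120 N. Pads are 22 mm wide; open, the fingers measure 114 mm over their backs; the gripper's body (76 mm by 85 mm) begins 54 mm behind the grasp point. The pads swing forward as they close: fully open they stand 13 mm farther back than shut.
Start: joints at [1.185, 0.576, 0.025, 1.437, -0.015, 1.129, -0.057], TCP at [0.201, -0.644, 0.203] pointing down, gripper open.
Joint ranges: [-2.76, 2.76], [-0.34, 2.15], [-1.52, 1.57], [0.19, 2.46], [-1.09, 4.23], [0.17, 1.99], [-2.82, 2.82]. Speed limits (rad/s): [2.22, 2.22, 3.01, 3.01, 3.14, 3.14, 3.14].

INTERFACE

Orientations are given as a unit quaternion [x, y, z, w].
In Python, from station import sensors, cams, hand_in gives the robot as it stands. The module is installed in compiled form; this text tells all that it offers.
- The arm moves only by the tool jog_arm, never from a script. Its argument "series" is text: rows parted by semicolons, each of 5 numbers parted by spaces: the opening in per cent of the stroke, from 0 (shut) to 100 (fully open), then the shift along the tool's x, y, z in cm, then the turn about the tool's z in rad. A call has 1 to 8 rows; each row shifts and turns the commanded pose from where the row before left it, along the tool's axes as they then stand; what a row does not reach is not made up. A row lasts 1/12 s, in which the tool goes at most 41.7 mm and 7.16 degrees, less where a joint would pass 70% of its speed; a pose out of reach is approached as far as the arm can. A call is refused whole if a number of a shift passes 4.17 or a number of a turn 0.125, either way. A call with a gripper value outside its range is refused whole. The fingers move at their own pace and stop on an object; "squeeze" is the grip in N (left out, the last holds). Time passes only in rows, so rows that do not move let the fingers close. It gives the time, the measured TCP pose, the force, the opening and the grip force at its end, in the units of the state.
- sensors.state(): the state, without advancing time (a new reading comes with each control period).
- cams.read_camera(name): name is "scene" or "side" or "wrist"; returns a dict with "img" (420x560x3 uint8, blue, green, red), "K" (3x3 intrinsics, pixels), "rvec" (rotation vector, rad) and "tvec" (3), from world to camera coordinates, as OpenCV has them. Camera axes: x right, y down, z forward; pixel columns grow to the right and rows downward; lengths in m; the calibration is good to about 2 mm. A picture is of the moment at which its call begins. There is no depth.
- hand_in(): hands the job in; it is judged then, once.
The state is a dict: "time": time; "joint_positions": joint angles; "qvel": joint speeds; "tau": joint torques, N m; "eef_pos": TCP position; "tcp_rot": TCP orientation; "wrist_force": force on the tool from outside, world axes, zero at the start; "wrist_torque": the same for the moment, N m; "grip_width": finger opening in m; "gripper_force": force on a finger pad.
Only numpy, scipy, OpenCV 4.12 (cv2) and the standard library are available. Lean on these libraries where they do the work, as an engineer would, in place of code of your own. Each camera call takes 0.05 s, during which the arm holds its last target. There are 200 camera calls.

## Working session

There is one attempt and no reset: what is moved stays moved. The work goes in short steps, Python scripts to look and compute and a tool call to move; the robot and the scene stay as the last step left them, time stands still between calls to the robot, and variables do not carry over. Pictures are saved under pics/ and viewed, at most 10 in all, crops included, and the job is handed in when it is done.

Besides the shell and the picture viewer there is one more tool, called after "Emit:" in YAML: its name, and indented under it one key for each argument. jog_arm: Moves the arm, as the interface text tells. Its arguments: {"type":"object","properties":{"series":{"type":"string"},"squeeze":{"type":"number"}},"required":["series"]}

```bash
mkdir -p pics; cat > h.py <<'E'
import numpy as np, cv2, pickle
from station import sensors, cams, hand_in
def shot(n):
    d=cams.read_camera(n); return d
def ray(d,u,v):
    R=cv2.Rodrigues(np.array(d['rvec'],float))[0]; t=np.array(d['tvec'],float).ravel()
    return -R.T@t, R.T@np.linalg.inv(d['K'])@np.array([u,v,1.])
def atz(d,u,v,z):
    c,r=ray(d,u,v); return c+r*(z-c[2])/r[2]
def proj(d,p):
    return cv2.projectPoints(np.atleast_2d(np.array(p,float)),np.array(d['rvec'],float),np.array(d['tvec'],float),np.array(d['K']),None)[0].reshape(-1,2)
E
python3 - <<'E'
from h import *
D={n:shot(n) for n in("scene","side","wrist")}
pickle.dump(D,open('d0.pkl','wb'))
for n in D: print(n,ray(D[n],280,210))
cv2.imwrite('pics/a.png',cv2.resize(D['scene']['img'],(800,600)))
cv2.imwrite('pics/b.png',cv2.resize(D['side']['img'],(800,600)))
print(sensors.state())
E
```

```text
scene (array([1.16083356, 0.13174002, 0.71897071]), array([-0.68034955, -0.17607128, -0.71149772]))
side (array([0.18782466, 0.98734618, 0.79691307]), array([ 0.27532018, -0.78939269, -0.54872174]))
wrist (array([ 0.28147014, -0.61977813,  0.37435966]), array([-0.30901144, -0.08520605, -0.9473138 ]))
{'time': 0.15, 'joint_positions': array([ 1.18519792,  0.57639304,  0.02487356,  1.43770353, -0.0150191 ,
        1.12901195, -0.05648735]), 'qvel': array([-4.89618549e-04, -3.66284875e-03,  1.54962968e-03, -2.22657274e-03,
        4.09434028e-04, -6.89893980e-05, -1.01150775e-03]), 'tau': array([ 4.33433626e-03, -7.66257763e+01,  2.25323260e+00, -2.86180097e+01,
        1.55600969e-02,  9.84556245e-03,  3.38259383e-05]), 'eef_pos': array([ 0.20052276, -0.64412723,  0.20270899]), 'tcp_rot': array([ 9.88634835e-01,  1.50335359e-01, -1.30528646e-04, -6.52554592e-04]), 'wrist_force': array([-0.77839608, -0.57996042,  0.20884522]), 'wrist_torque': array([ 0.02723997, -0.07297194,  0.03718564]), 'gripper_force': 0.0, 'grip_width': 0.08549359210643183}
```

View pics/a.png

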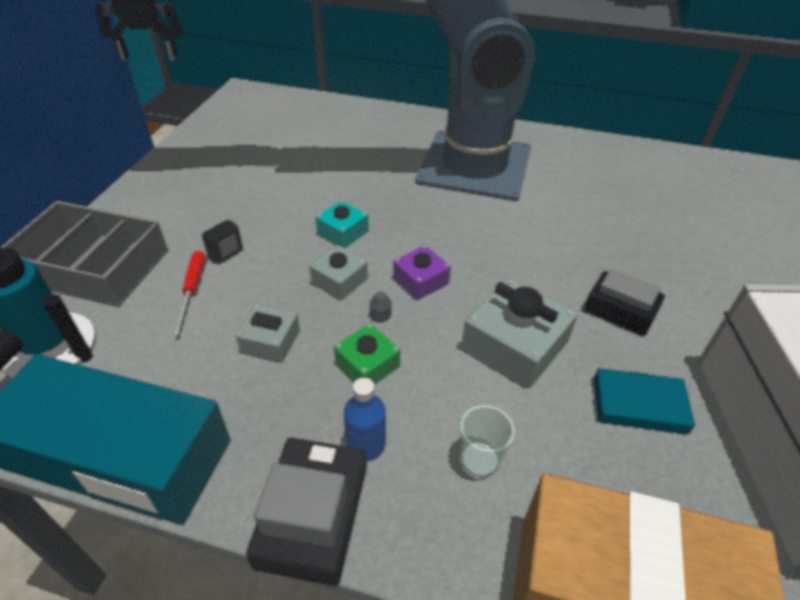

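View pics/b.png

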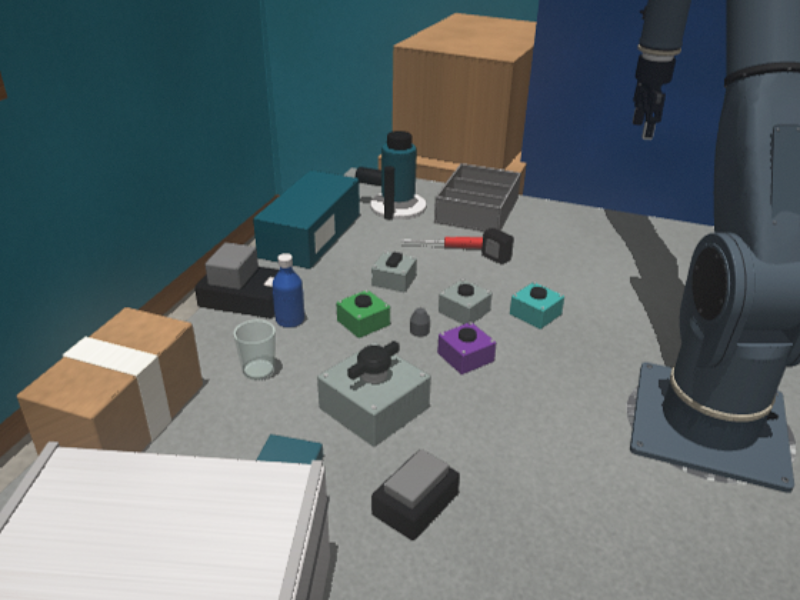

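The scene picture shows the stop head at about (525,302) and in the side view at (375,358). The oblong reset is at (266,321) in the scene view and (394,260) in the side view. Possible mix-ups are the round buttons: grey start (339,260), turquoise (342,212), purple (422,260) and green (367,345). Only the grey pod at (266,321) has an oblong button. Next is one close crop to check this.

```bash
python3 - <<'E'
from h import *
D=pickle.load(open('d0.pkl','rb'))
s,d=D['scene']['img'],D['side']['img']
# crops at x4: 100x75 px each
def c(im,x,y): return cv2.resize(im[y:y+75,x:x+100],None,fx=4,fy=4,interpolation=cv2.INTER_CUBIC)
cr=np.vstack([np.hstack([c(s,315,190),c(d,212,230)]),np.hstack([c(s,150,190),c(d,230,160)])])
cv2.imwrite('pics/c.png',cr)
E
```

```text
(no output)
```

View pics/c.png

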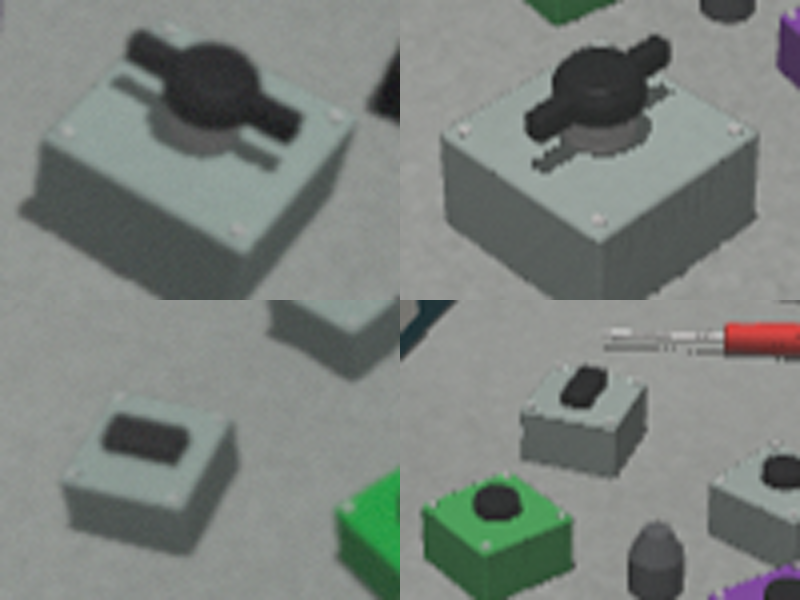

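```bash
python3 - <<'E'
from h import *
np.set_printoptions(precision=4,suppress=True)
D=pickle.load(open('d0.pkl','rb'))
S,I=D['scene'],D['side']
def f(d,x0,y0,l,z): 
    return np.array([atz(d,x0+(x+.5)/4-.5,y0+(y+.5)/4-.5,z) for x,y in l])
a=f(S,315,190,[(42,140),(243,252),(357,122)],.07); b=f(I,212,230,[(40,132),(200,243),(357,132)],.07)
for q in(a,b):
    print('box',q[:,:2].tolist(),'ctr',(q[0]+q[2])[:2]/2,np.linalg.norm(q[0]-q[1]),np.linalg.norm(q[1]-q[2]))
for n,q in(('s',f(S,315,190,[(211,68),(140,45),(290,118)],.1165)),('i',f(I,212,230,[(200,72),(137,118),(260,45)],.1165))): 
    print(n,q[:,:2]); e=q[1]-q[2]; print(np.degrees(np.arctan2(e[1],e[0])))
print('reset',f(S,150,190,[(148,133),(105,128),(188,140)],.057)[:,:2],f(I,230,160,[(185,84),(168,100),(203,70)],.057)[:,:2])
print('podtop',f(S,150,190,[(65,183),(185,210),(235,122)],.045)[:,:2],f(I,230,160,[(122,112),(220,128),(247,83)],.045)[:,:2])
for n,p in dict(bottle=(365,455),chuck=(380,318),glass=(480,470),batt=(620,320),start=(339,290),purple=(420,290),green=(367,378),case=(645,425)).items(): print(n,atz(S,p[0]*.7,p[1]*.7,0)[:2])
E
```

```text
box [[0.555334779140337, 0.07859450306528826], [0.602972735836645, 0.19358548334147996], [0.491409875781322, 0.2448978044410199]] ctr [0.5234 0.1617] 0.12446807005444739 0.12279750013882969
box [[0.6016766904876334, 0.19423048782767627], [0.48319429981343065, 0.24734734108593848], [0.434087169958024, 0.1292535703059342]] ctr [0.5179 0.1617] 0.1298440487659491 0.12789702459274008
s [[0.5212 0.1592]
 [0.5145 0.12  ]
 [0.5465 0.2031]]
-111.02276601031465
i [[0.5154 0.1659]
 [0.532  0.2156]
 [0.4931 0.1305]]
65.45493880279602
reset [[ 0.6271 -0.222 ]
 [ 0.6305 -0.2467]
 [ 0.6256 -0.1983]] [[ 0.6239 -0.2205]
 [ 0.6273 -0.1942]
 [ 0.6187 -0.245 ]]
podtop [[ 0.6652 -0.2562]
 [ 0.6642 -0.1847]
 [ 0.5953 -0.1842]] [[ 0.6595 -0.1849]
 [ 0.5856 -0.19  ]
 [ 0.5884 -0.2587]]
bottle [ 0.7795 -0.0113]
chuck [ 0.5249 -0.0673]
glass [0.7567 0.1467]
batt [0.4113 0.3291]
start [ 0.4805 -0.1579]
purple [ 0.4387 -0.0185]
green [ 0.6523 -0.0495]
case [0.6178 0.3661]
```

Emit:
jog_arm:
  series: "0 3.1 -2.3 0 0;0 3.1 -2.3 0 0;0 3.1 -2.3 0 0;0 3.1 -2.3 0 0;0 3.1 -2.3 0 0;0 3.1 -2.3 0 0;0 3.1 -2.3 0 0;0 3.1 -2.3 0 0"
  squeeze: 20

```text
time: 0.82
eef_pos: [0.3834, -0.3934, 0.2034]
tcp_rot: [0.989, 0.15, -0.0, -0.0]
wrist_force: [-0.0, -1.8, 0.0]
grip_width: -0.0003
gripper_force: 0.0
```

Emit:
jog_arm:
  series: "0 3.1 -2.3 0 0;0 3.1 -2.3 0 0;0 3.1 -2.3 0 0;0 1.7 -3.5 0 0;0 1.7 -3.5 0 0;0 1.7 -3.5 0 0;0 1.7 -3.5 0 0;0 1.7 -3.5 0 0"

```text
time: 1.48
eef_pos: [0.48, -0.1074, 0.2034]
tcp_rot: [0.989, 0.15, -0.0, 0.0]
wrist_force: [0.2, 0.3, -0.6]
grip_width: 0.0001
gripper_force: 0.0
```

Emit:
jog_arm:
  series: "0 1.7 -3.5 0 0;0 1.7 -3.5 0 0;0 1.7 -3.5 0 0;0 1.7 -3.5 0 0;0 0 0 0 -0.12;0 0 0 0 -0.12;0 0 0 0 -0.12;0 0 0 0 -0.12"

```text
time: 2.15
eef_pos: [0.5033, 0.0451, 0.2032]
tcp_rot: [0.923, 0.384, -0.0, 0.0]
wrist_force: [-0.3, 0.5, -0.0]
grip_width: 0.0001
gripper_force: 0.0
```

Emit:
jog_arm:
  series: "0 0 0 0 -0.12;0 0 0 0 -0.12;0 0 0 0 -0.12;0 0 0 0 0;0 0 0 0 0"

```text
time: 2.57
eef_pos: [0.5034, 0.0445, 0.2033]
tcp_rot: [0.842, 0.539, -0.0, -0.0]
wrist_force: [-0.6, -0.9, -0.1]
grip_width: 0.0001
gripper_force: 0.0
```

```bash
cat >> h.py <<'E'
from scipy.spatial.transform import Rotation as Ro
def rel(p,y=None):
    s=sensors.state(); R=Ro.from_quat(s['tcp_rot']).as_matrix()
    print('t',s['time'],'p',s['eef_pos'].round(4),'yaw',np.degrees(np.arctan2(R[1,0],R[0,0])).round(1),'F',s['wrist_force'].round(2),'go cm',(R.T@(np.array(p)-s['eef_pos'])*100).round(2))
E
python3 - <<'E'
from h import *
rel([.5185,.162,.13])
D={n:shot(n) for n in("scene","side","wrist")}
pickle.dump(D,open('d1.pkl','wb'))
print(D['wrist']['tvec'],proj(D['wrist'],[[.5185,.162,.1165]]))
w=D['wrist']['img']
cv2.imwrite('pics/d.png',cv2.resize(w,(800,600)))
print(sensors.state()['joint_positions'])
E
```

```text
t 2.5667 p [0.5034 0.0445 0.2033] yaw 65.2 F [-0.64 -0.87 -0.14] go cm [11.3  -3.56  7.33]
[-0.43894441  0.19407381  0.46424269] [[235.17348248  63.67311911]]
[ 0.07430657  0.33765772 -0.34593399  1.86849548  0.13769044  0.95866362
 -0.76517245]
```

View pics/d.png

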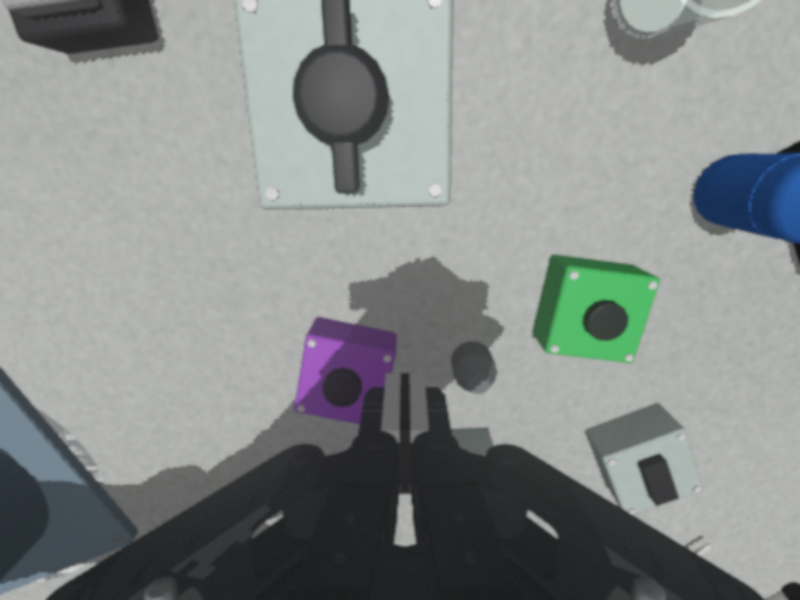

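The wrist view shows the head centre at (340,92), close to the predicted (336,91). The wings run along the tool's x axis, and the oblong reset is at (659,479).

```bash
python3 - <<'E'
from h import *
W=pickle.load(open('d1.pkl','rb'))['wrist']
for (u,v,z) in[(340,92,.1165),(335,5,.11),(346,183,.11),(659,479,.057),(647,461,.057),(670,500,.057),(254,0,.07),(449,0,.07),(263,207,.07),(449,202,.07)]: print(atz(W,u*.7,v*.7,z).round(4))
E
```

```text
[0.5202 0.1607 0.1165]
[0.5361 0.1987 0.11  ]
[0.5008 0.1179 0.11  ]
[ 0.6273 -0.2212  0.057 ]
[ 0.6226 -0.1981  0.057 ]
[ 0.6305 -0.248   0.057 ]
[0.4937 0.2326 0.07  ]
[0.5976 0.1846 0.07  ]
[0.437 0.127 0.07 ]
[0.5523 0.0774 0.07  ]
```

Emit:
jog_arm:
  series: "0 3.7 -1.2 0 0;0 3.8 -1.2 0 0;0 3.8 -1.2 0 0;0 0 0 3 0;0 0 0 3 0;0 0 0 0 0;0 0 0 0 0"

```text
time: 3.3
eef_pos: [0.5168, 0.162, 0.1427]
tcp_rot: [0.842, 0.54, -0.002, -0.0]
wrist_force: [0.2, 0.8, 0.2]
grip_width: -0.0001
gripper_force: 0.0
```

Emit:
jog_arm:
  series: "0 0 0.3 1.2 0;0 0 0 1 0;0 0 0 0.5 0;0 0 0 0.3 0;0 0 0 0.3 0;0 0 0 0.3 0;0 0 0 0 0;0 0 0 0 0"

```text
time: 3.97
eef_pos: [0.5205, 0.1612, 0.1076]
tcp_rot: [0.841, 0.54, 0.0, -0.0]
wrist_force: [0.2, -0.1, -0.3]
grip_width: -0.0001
gripper_force: 0.0
```

Emit:
jog_arm:
  series: "0 0 0 0.2 0;0 0 0 0 0;0 0 0 0 0"

```text
time: 4.22
eef_pos: [0.5205, 0.1612, 0.1054]
tcp_rot: [0.841, 0.54, 0.0, -0.0]
wrist_force: [0.3, -0.5, 0.9]
grip_width: -0.0
gripper_force: 0.0
```

```bash
python3 - <<'E'
from h import *
rel([.5195,.161,.104])
D={n:shot(n) for n in("scene","side")}
print(proj(D['side'],[[.5195,.161,.1165]]),proj(D['scene'],[[.5195,.161,.1165]]))
cv2.imwrite('pics/e.png',np.hstack([cv2.resize(D['side']['img'][190:310,210:310],None,fx=4,fy=4,interpolation=2),cv2.resize(D['scene']['img'][140:260,320:420],None,fx=4,fy=4,interpolation=2)]))
E
```

```text
t 4.2167 p [0.5205 0.1612 0.1054] yaw 65.4 F [ 0.31 -0.51  0.9 ] go cm [-0.06 -0.08  0.14]
[[260.7307977  245.96716787]] [[368.33119208 206.25092484]]
```

View pics/e.png

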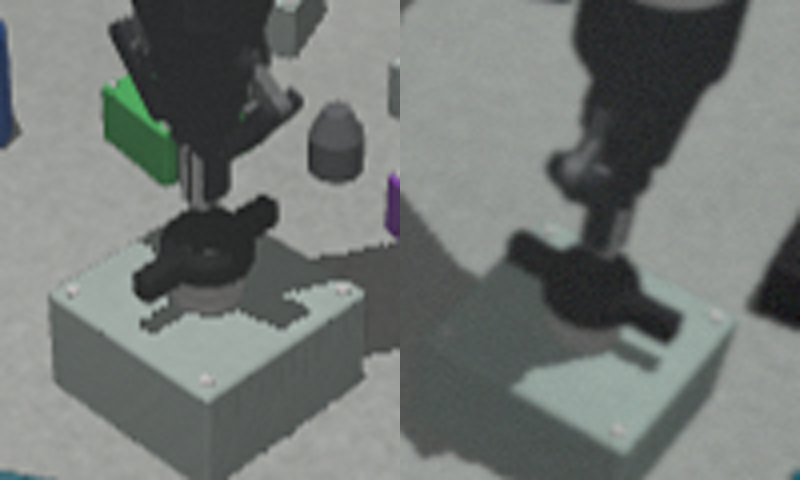

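The crop shows the head still at its starting height, with wing tips at the same pixels as before, and there is almost no force. I'll keep descending gently, watching the force.

Emit:
jog_arm:
  series: "0 0 0 0.2 0;0 0 0 0.2 0;0 0 0 0 0;0 0 0 0 0"

```text
time: 4.65
eef_pos: [0.5203, 0.1611, 0.1012]
tcp_rot: [0.841, 0.54, -0.0, -0.0]
wrist_force: [-0.6, -0.1, -0.7]
grip_width: -0.0001
gripper_force: 0.0
```

Emit:
jog_arm:
  series: "0 0 0 0.2 0;0 0 0 0.2 0;0 0 0 0 0;0 0 0 0 0"

```text
time: 4.98
eef_pos: [0.5203, 0.1611, 0.0972]
tcp_rot: [0.841, 0.54, -0.0, -0.0]
wrist_force: [0.6, 0.6, -0.0]
grip_width: 0.0001
gripper_force: 0.0
```

```bash
python3 - <<'E'
from h import *
D={n:shot(n) for n in("scene","side")}
s=sensors.state()
R=Ro.from_quat(s['tcp_rot']).as_matrix(); p=s['eef_pos']
o=[]
for n,(x,y) in(('side',(210,190)),('scene',(320,140))):
    im=cv2.resize(D[n]['img'][y:y+120,x:x+100],None,fx=4,fy=4,interpolation=2)
    im=cv2.convertScaleAbs(im,alpha=2.2,beta=10)
    for q,c in((p,(0,0,255)),(p-.05*R[:,2],(0,255,255)),([.5195,.161,.1165],(0,255,0))):
        u=(proj(D[n],[q])[0]-[x,y])*4; print(n,u); cv2.circle(im,tuple(int(a) for a in u),3,c,-1)
    o.append(im)
cv2.imwrite('pics/f.png',np.hstack(o))
E
```

```text
side [201.26650485 250.78524487]
side [200.94549769 178.62853366]
side [202.92319079 223.86867147]
scene [187.28370437 291.18412311]
scene [203.88016358 224.32235177]
scene [193.32476831 265.00369935]
```

View pics/f.png

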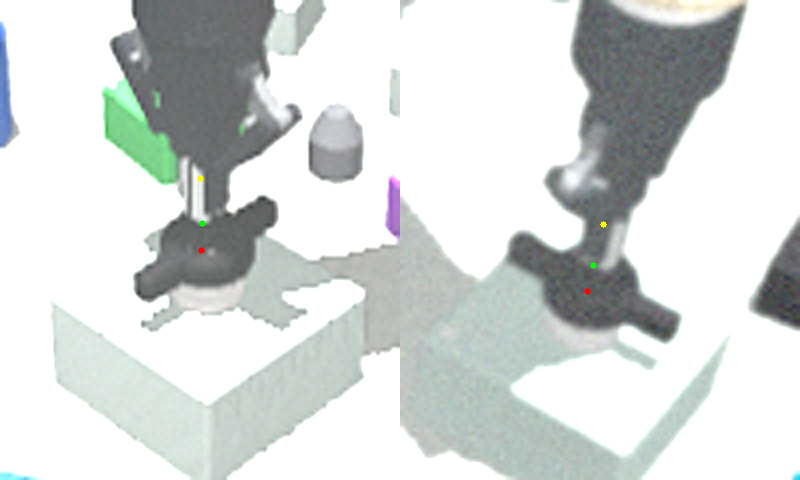

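The visible fingertip ends right at the marked head top, in side at (200,218) and in scene at (610,265). So the real tip sits about 20 mm higher than the reported TCP. I'll go on by force.

Emit:
jog_arm:
  series: "0 0 0 0.2 0;0 0 0 0 0;0 0 0 0.2 0;0 0 0 0 0;0 0 0 0 0"

```text
time: 5.5
eef_pos: [0.5204, 0.1611, 0.0933]
tcp_rot: [0.841, 0.54, -0.0, -0.0]
wrist_force: [-1.0, -0.2, -0.7]
grip_width: -0.0001
gripper_force: 0.0
```

Emit:
jog_arm:
  series: "0 0 0 0.2 0;0 0 0 0 0;0 0 0 0 0"

```text
time: 5.75
eef_pos: [0.5204, 0.1611, 0.0913]
tcp_rot: [0.841, 0.54, -0.0, -0.0]
wrist_force: [0.4, -0.2, -1.3]
grip_width: 0.0001
gripper_force: 0.0
```

Emit:
jog_arm:
  series: "0 0 0 0.2 0;0 0 0 0 0;0 0 0 0 0"

```text
time: 6.0
eef_pos: [0.5204, 0.1611, 0.0893]
tcp_rot: [0.841, 0.54, -0.0, -0.0]
wrist_force: [0.2, 0.5, 0.0]
grip_width: 0.0003
gripper_force: 0.0
```

```bash
cat >> h.py <<'E'
def wingshift(n='side'):
    D0=pickle.load(open('d0.pkl','rb'))[n]['img']; d=shot(n)['img']
    # near wing patches: side (243..254,254..266), scene (374..392,210..226)
    x,y,w,h=(242,252,14,14) if n=='side' else (374,208,18,18)
    k=8; up=lambda a:cv2.resize(a,None,fx=k,fy=k,interpolation=2)
    r=cv2.matchTemplate(up(d[y-3:y+h+6,x-3:x+w+3]),up(D0[y:y+h,x:x+w]),cv2.TM_CCOEFF_NORMED)
    _,m,_,l=cv2.minMaxLoc(r); print(n,'shift',l[0]/k-3,l[1]/k-3,'score',round(m,3)); return d
E
python3 - <<'E'
from h import *
rel([.5195,.161,.0])
for n in('side','scene'): wingshift(n)
P=pickle.load(open('d0.pkl','rb'))
for n in('side','scene'): print(proj(P[n],[[.54,.2,.105],[.54,.2,.093]]))
E
```

```text
t 6.0 p [0.5204 0.1611 0.0893] yaw 65.4 F [0.23 0.55 0.05] go cm [-0.05 -0.07  8.93]
side shift -0.125 0.125 score 0.967
scene shift 0.0 0.0 score 0.997
[[245.3997879  258.21641863]
 [245.50870851 262.49293167]]
[[384.76605951 220.41774413]
 [383.61192934 224.2675041 ]]
```

```bash
python3 - <<'E'
from h import *
o=[]
for n,(x,y) in(('side',(230,210)),('scene',(340,160))):
    im=cv2.resize(shot(n)['img'][y:y+75,x:x+50],None,fx=8,fy=8,interpolation=2)
    o.append(cv2.convertScaleAbs(im,alpha=2.2,beta=10))
w=shot('wrist'); pickle.dump(w,open('w2.pkl','wb'))
cv2.imwrite('pics/g.png',np.hstack(o))
cv2.imwrite('pics/w.png',cv2.convertScaleAbs(cv2.resize(w['img'],(800,600)),alpha=1.8))
E
```

```text
(no output)
```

View pics/g.png

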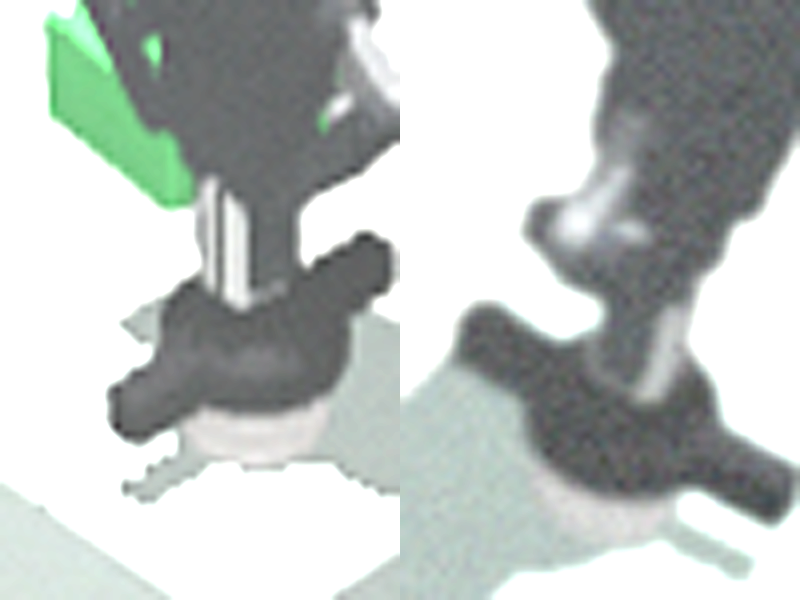

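View pics/w.png

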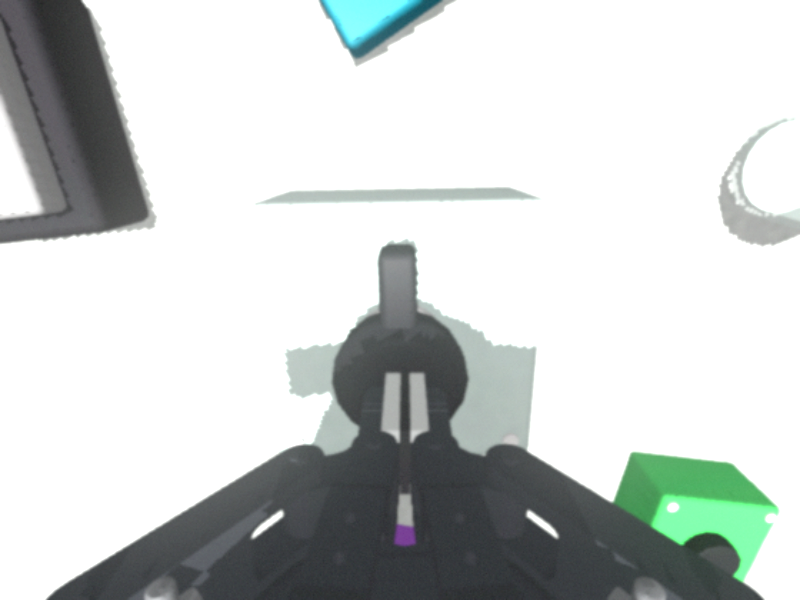

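The fingertip is now close to the head top: in side it shows at (245,300), where contact is expected. The tip is more than 20 mm above the reported TCP. I'll continue in small steps until force appears.

Emit:
jog_arm:
  series: "0 0 0 0.2 0;0 0 0 0 0;0 0 0 0 0"

```text
time: 6.5
eef_pos: [0.5207, 0.1612, 0.0875]
tcp_rot: [0.841, 0.54, 0.0, 0.0]
wrist_force: [0.1, -0.1, 2.4]
grip_width: -0.0001
gripper_force: 1.4
```

Emit:
jog_arm:
  series: "0 0 0 0.2 0;0 0 0 0 0;0 0 0 0 0"

```text
time: 6.75
eef_pos: [0.5207, 0.1612, 0.0855]
tcp_rot: [0.841, 0.54, 0.0, 0.0]
wrist_force: [0.4, -0.2, 3.6]
grip_width: -0.0
gripper_force: 1.9
```

```bash
python3 - <<'E'
from h import *
rel([.5195,.161,.0])
for n in('side','scene'): wingshift(n)
E
```

```text
t 6.75 p [0.5207 0.1612 0.0855] yaw 65.4 F [ 0.39 -0.21  3.62] go cm [-0.07 -0.1   8.55]
side shift -0.125 1.125 score 0.97
scene shift -0.25 0.875 score 0.989
```

Emit:
jog_arm:
  series: "0 0 0 0.2 0;0 0 0 0.2 0;0 0 0 0.2 0;0 0 0 0.2 0;0 0 0 0 0;0 0 0 0 0"

```text
time: 7.35
eef_pos: [0.5207, 0.1613, 0.0776]
tcp_rot: [0.841, 0.54, 0.0, 0.0]
wrist_force: [-0.5, -0.1, 6.1]
grip_width: -0.0002
gripper_force: 3.4
```

```bash
python3 - <<'E'
from h import *
rel([.5195,.161,.0])
for n in('side','scene'): wingshift(n)
E
```

```text
t 7.35 p [0.5207 0.1613 0.0776] yaw 65.4 F [-0.54 -0.09  6.13] go cm [-0.08 -0.1   7.76]
side shift -0.125 4.0 score 0.936
scene shift -1.25 3.75 score 0.941
```

Emit:
jog_arm:
  series: "0 0 0 0.1 0;0 0 0 0 0;0 0 0 -1 0;0 0 0 -2 0;0 0 0 -2 0;0 0 0 0 0;0 0 0 0 0"

```text
time: 8.03
eef_pos: [0.5209, 0.1612, 0.1275]
tcp_rot: [0.841, 0.54, 0.001, 0.0]
wrist_force: [-0.5, 0.2, 0.0]
grip_width: -0.0002
gripper_force: 0.0
```

```bash
python3 - <<'E'
from h import *
c=np.array([.5195,.161]);
for n in('side','scene'): wingshift(n)
# +67deg wing: radius 43mm, 30 mm back
a=np.radians(66.); u=np.array([np.cos(a),np.sin(a)]); t=np.array([u[1],-u[0]])
q=c+.043*u-.034*t; print(q); rel([*q,.08-.028])
E
```

```text
side shift 0.125 2.875 score 0.963
scene shift -0.875 2.5 score 0.954
[0.50592913 0.2141115 ]
t 8.1333 p [0.52   0.1608 0.126 ] yaw 65.4 F [-0.56  0.26 -0.05] go cm [ 4.27 -3.49  7.4 ]
```

Latched: the head stays about 8 mm down with the hand off. Next I move beside the +67° wing.

Emit:
jog_arm:
  series: "0 2.1 -1.8 0 0;0 2.2 -1.7 0 0;0 0 0 0 0;0 0 0 2.5 0;0 0 0 2.5 0;0 0 0 1.5 0;0 0 0 0.8 0;0 0 0 0 0"

```text
time: 8.8
eef_pos: [0.505, 0.2141, 0.0512]
tcp_rot: [0.841, 0.541, -0.002, -0.0]
wrist_force: [-0.6, -0.1, 0.8]
grip_width: 0.0001
gripper_force: 0.0
```

```bash
python3 - <<'E'
from h import *
rel([.5195,.161,.053])
d=wingshift('side')
e=shot('scene')['img']
cv2.imwrite('pics/k.png',cv2.convertScaleAbs(np.hstack([cv2.resize(d[190:290,220:320],None,fx=4,fy=4,interpolation=2),cv2.resize(e[150:250,330:430],None,fx=4,fy=4,interpolation=2)]),alpha=1.8))
E
```

```text
t 8.8 p [0.505  0.2141 0.0512] yaw 65.4 F [-0.6  -0.08  0.76] go cm [-4.23  3.52 -0.17]
side shift -2.625 3.5 score 0.838
```

View pics/k.png

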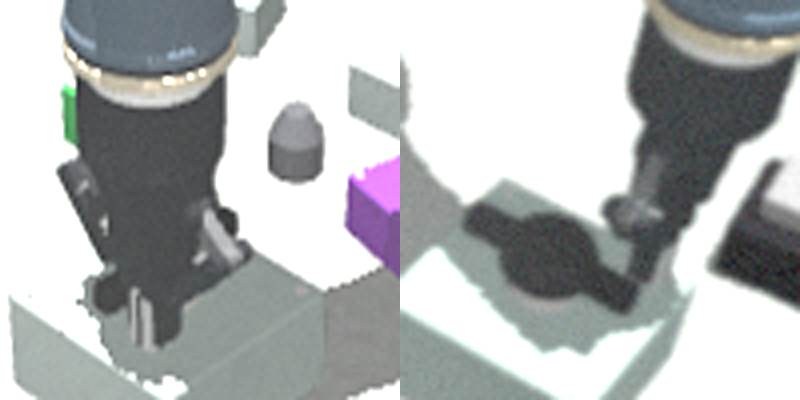

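The finger stands behind the wing, on its counter-clockwise side: scene (645,270) against the wing end at (625,300). Now I push round in an arc.

Emit:
jog_arm:
  series: "0 0 0.7 0 0;0 0 0.6 0 0;0 0 0 0 0;0 0.2 0.4 0 0.1;0 0.2 0.4 0 0.1;0 0.2 0.4 0 0.1;0 0 0 0 0;0 0 0 0 0"

```text
time: 9.57
eef_pos: [0.5318, 0.2086, 0.0537]
tcp_rot: [0.912, 0.41, 0.0, 0.0]
wrist_force: [-0.9, 0.1, 0.3]
grip_width: -0.0
gripper_force: 0.6
```

Emit:
jog_arm:
  series: "0 0.2 0.4 0 0.1;0 0.2 0.4 0 0.1;0 0 0 0 0;0 0 0 0 0"

```text
time: 9.9
eef_pos: [0.5402, 0.2061, 0.0536]
tcp_rot: [0.948, 0.318, 0.0, -0.0]
wrist_force: [-1.2, 1.4, 0.8]
grip_width: 0.0001
gripper_force: 0.8
```

```bash
python3 - <<'E'
from h import *
rel([.5195,.161,.053])
P=pickle.load(open('d0.pkl','rb'))
d=shot('side'); e=shot('scene'); pickle.dump((d,e),open('d5.pkl','wb'))
E
```

```text
t 9.9 p [0.5402 0.2061 0.0536] yaw 37.1 F [-1.19  1.39  0.81] go cm [-4.37  2.35  0.06]
```

Emit:
jog_arm:
  series: "0 0.2 0.4 0 0.1;0 0.1 0.4 0 0.1;0 0 0 0 0;0 0 0 0 0"

```text
time: 10.33
eef_pos: [0.5473, 0.2013, 0.0535]
tcp_rot: [0.975, 0.222, 0.0, -0.0]
wrist_force: [-0.1, 3.1, 0.9]
grip_width: 0.0002
gripper_force: 0.9
```

Emit:
jog_arm:
  series: "0 0.1 0.5 0 0.05;0 0 0 0 0;0 0 0 0 0"

```text
time: 10.58
eef_pos: [0.5503, 0.1972, 0.0535]
tcp_rot: [0.98, 0.197, 0.0, -0.0]
wrist_force: [0.4, 3.1, -0.9]
grip_width: -0.0003
gripper_force: 1.2
```

```bash
python3 - <<'E'
from h import *
rel([.5195,.161,.053])
s=shot('side'); e=shot('scene')
im=cv2.convertScaleAbs(np.hstack([cv2.resize(s['img'][190:290,220:320],None,fx=4,fy=4,interpolation=2),cv2.resize(e['img'][150:250,330:430],None,fx=4,fy=4,interpolation=2)]),alpha=1.8)
cv2.imwrite('pics/l.png',im)
E
```

```text
t 10.5833 p [0.5503 0.1972 0.0535] yaw 22.7 F [ 0.44  3.08 -0.87] go cm [-4.23  2.15  0.05]
```

Emit:
jog_arm:
  series: "0 0 -0.6 0 0;0 -0.1 -0.8 0 0;0 0 -1.2 0 0;0 0 -1.5 0 0;0 0 -1.5 0 0;0 0 0 -3 0;0 0 0 -3 0;0 0 0 0 0"

```text
time: 11.35
eef_pos: [0.5296, 0.2507, 0.1182]
tcp_rot: [0.981, 0.196, 0.003, -0.001]
wrist_force: [1.2, 0.3, 0.3]
grip_width: -0.0001
gripper_force: 0.0
```

```bash
python3 - <<'E'
from h import *
rel([.6265,-.2213,.12])
for n in('side','scene'): wingshift(n)
E
```

```text
t 11.35 p [0.5296 0.2507 0.1182] yaw 22.6 F [1.17 0.29 0.32] go cm [-9.15 47.31 -0.27]
side shift 0.75 0.125 score 0.725
scene shift 0.375 0.25 score 0.862
```

The button popped out (vertical shift about 0). On to the reset.

Emit:
jog_arm:
  series: "0 0 0 -2 0;0 0 0 -3 0;0 -0.8 3.9 0 0;0 -0.8 3.9 0 0;0 -0.8 3.9 0 0;0 -0.8 3.9 0 0;0 -0.8 3.9 0 0;0 -0.8 3.9 0 0"

```text
time: 12.12
eef_pos: [0.5721, 0.012, 0.1622]
tcp_rot: [0.981, 0.195, -0.001, -0.0]
wrist_force: [1.4, -0.9, 0.1]
grip_width: 0.0002
gripper_force: 0.0
```

Emit:
jog_arm:
  series: "0 -0.8 3.9 0 0;0 -0.8 3.9 0 0;0 -0.8 3.9 0 0;0 -0.8 3.9 0 0;0 -0.8 3.9 0 0;0 0 0 0 0;0 0 0 0 0"

```text
time: 12.7
eef_pos: [0.6092, -0.1848, 0.1616]
tcp_rot: [0.981, 0.192, -0.001, 0.0]
wrist_force: [-0.2, 0.6, -0.5]
grip_width: -0.0
gripper_force: 0.0
```

```bash
python3 - <<'E'
from h import *
rel([.6265,-.2213,.07])
for n in('side','scene'): wingshift(n)
E
```

```text
t 12.7 p [ 0.6092 -0.1848  0.1616] yaw 22.2 F [-0.19  0.62 -0.53] go cm [0.25 4.03 9.16]
side shift 0.0 0.0 score 0.999
scene shift 0.0 0.0 score 0.998
```

Emit:
jog_arm:
  series: "0 0.2 4 0 0;0 0 0 3 0;0 0 0 3 0;0 0 0 3 0;0 0 0 2 0;0 0 0 1 0;0 0 0 0 0;0 0 0 0 0"

```text
time: 13.47
eef_pos: [0.6278, -0.2169, 0.0437]
tcp_rot: [0.981, 0.195, -0.0, -0.0]
wrist_force: [-0.4, -0.1, 0.4]
grip_width: -0.0001
gripper_force: 0.0
```

```bash
python3 - <<'E'
from h import *
rel([.6265,-.2213,.029])
o=[]
for n in('side','scene'):
    d=shot(n); c=proj(d,[[.6265,-.2213,.057]])[0]; print(n,c); x,y=(c-[25,45]).astype(int)
    o.append(cv2.resize(d['img'][y:y+75,x:x+50],None,fx=8,fy=8,interpolation=2))
cv2.imwrite('pics/m.png',cv2.convertScaleAbs(np.hstack(o),alpha=2))
E
```

```text
t 13.4667 p [ 0.6278 -0.2169  0.0437] yaw 22.5 F [-0.36 -0.11  0.44] go cm [-0.29  0.36  1.47]
side [275.14279916 180.34311726]
scene [187.01825483 222.73646954]
```

View pics/m.png

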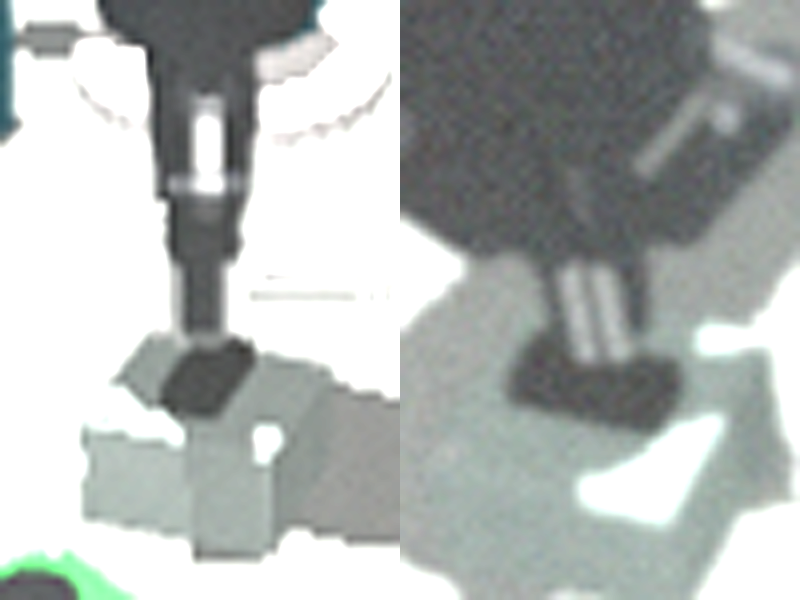

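The tip is just above the oblong button, at side (205,340) and scene (600,360). Correct by 3 mm and press.

Emit:
jog_arm:
  series: "0 -0.3 0.4 1.0 0;0 0 0 0.3 0;0 0 0 0.2 0;0 0 0 0.2 0;0 0 0 0.2 0;0 0 0 0 0;0 0 0 0 0"

```text
time: 14.15
eef_pos: [0.6261, -0.2236, 0.0246]
tcp_rot: [0.981, 0.194, -0.0, 0.0]
wrist_force: [-2.3, -2.2, 3.7]
grip_width: 0.0001
gripper_force: 2.1
```

Emit:
jog_arm:
  series: "0 0 0 0.1 0;0 0 0 0 0;0 0 0 0 0"

```text
time: 14.4
eef_pos: [0.6263, -0.2234, 0.0236]
tcp_rot: [0.981, 0.195, 0.0, 0.0]
wrist_force: [-1.4, -2.5, 5.0]
grip_width: -0.0001
gripper_force: 2.3
```

Near the bottom of its travel; I press on until the force jumps at the stop.

Emit:
jog_arm:
  series: "0 0 0 0.1 0;0 0 0 0 0;0 0 0 0 0"

```text
time: 14.65
eef_pos: [0.6264, -0.2233, 0.0232]
tcp_rot: [0.981, 0.195, 0.0, 0.0]
wrist_force: [-3.9, -3.5, 11.1]
grip_width: -0.0002
gripper_force: 5.3
```

Emit:
jog_arm:
  series: "0 0 0 0.1 0;0 0 0 0 0;0 0 0 0 0"

```text
time: 14.9
eef_pos: [0.6264, -0.2234, 0.0231]
tcp_rot: [0.981, 0.195, 0.0, 0.0]
wrist_force: [-7.0, -1.5, 18.7]
grip_width: 0.0002
gripper_force: 9.3
```

Bottomed out. Release and retreat.

Emit:
jog_arm:
  series: "0 0 0 -0.8 0;0 0 0 -2 0;0 0 0 -3 0;0 0 0 -3 0;0 0 0 -3 0;0 0 0 0 0;0 0 0 0 0;0 0 0 0 0"

```text
time: 15.57
eef_pos: [0.626, -0.2221, 0.1387]
tcp_rot: [0.981, 0.195, -0.0, -0.001]
wrist_force: [0.1, 0.1, -0.3]
grip_width: 0.0002
gripper_force: 0.0
```

```bash
python3 - <<'E'
from h import *
rel([.6265,-.2213,.029])
for n in('side','scene'): wingshift(n)
print(hand_in())
E
```

```text
t 15.5667 p [ 0.626  -0.2221  0.1387] yaw 22.5 F [ 0.1   0.12 -0.25] go cm [ 0.08 -0.04 10.97]
side shift 0.0 0.0 score 0.999
scene shift 0.0 0.0 score 0.998
the job is handed in; nothing more can be done
None
```

The job is handed in at 15.6 s, no verdict returned: the stop latched, was twisted free and is back at rest in the images, then the reset was pressed to its bottom stop and let go (its spring-back not checked by image), with the start button and loose things kept clear of.

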